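# Strip the valve spindles from a dispenser block into the parts drawer

## Task

Pull the parts cabinet's drawer right out to its stop, then draw every worn spindle straight up out of its sleeve in the valve block and lay it down in the drawer, and put the loose brass gland nuts in there too. When everything is in, push the drawer fully shut. The block is not clamped, so do not drag or tip it, and do not knock over the spray can or the cup.

Things in the scene. Friction and masses are not known exactly. Their poses are not given: they have to be found in the camera images.
- parts_cab: Low blue steel parts cabinet fixed to the bench, 240 deep (own x) x 300 wide (own y) x 100 mm high, with one drawer with a grey front. Origin at the centre of its underside; own z up; the drawer front looks along own -x, its outer face at x = -120 mm when shut.
- parts_cab_drawer0 (a joint): Travel of the cabinet's drawer in m: 0 = shut flush, 0.166 = pulled right out against its stop; it slides along the cabinet's own -x. Starts shut or up to 25 mm ajar. About 1 N of friction and some damping; it stays where it is left.
- parts_cab_drawer0_handle (a point): Middle of the drawer's handle: a level round steel bar 11 mm thick and 120 mm long, running along the cabinet's own y, 35 mm in front of the drawer's face (centre to face), 62 mm above the bench; it can be pinched from above. Its axes are the cabinet's. Moves with the drawer.
- tray_floor (a point): Centre of the drawer's inner floor, 22 mm above the bench, moves with the drawer; axes are the cabinet's. Inner walls 97 mm from it along x, 129 mm along y; side rims 78 mm and front panel (15 mm thick) 86 mm above the bench; the cabinet's opening is 88 mm above the bench. With the drawer right out, from 97 mm in front of this point (own -x) to 47 mm behind it is uncovered.
- valve_block: Aluminium valve block of 60 (own x) x 190 (own y) mm on a dark base plate of 100 x 210 x 12 mm, 4 kg, standing loose (not clamped) on the bench, its top 88 mm above the bench. Origin at the centre of its underside, own z up. Four upright sleeves (round through holes, 15.6 mm bore, brass rims) open in its top on the line x = 0 at y = -72, -24, +24 and +72 mm; some hold a spindle, some are empty.
- spindle1: Valve spindle, about 180 g (None if absent): steel shaft 14 mm diameter, steel collar 21 mm diameter, brass hexagon head 24 mm across flats. Origin on the axis at the foot; own z along the axis to the head: shaft 0 to 66, collar 66 to 78, head 78 to 104 mm. Two flats face own +x, -x. Starts upright in a sleeve of the block, collar on its top, shaft 66 mm deep with 1.6 mm play.
- spindle1_head (a point): Middle of the hexagon head of spindle1, on its axis 92 mm from the body's origin; same axes. None if absent.
- spindle2: Valve spindle, about 180 g (None if absent): steel shaft 14 mm diameter, steel collar 21 mm diameter, brass hexagon head 24 mm across flats. Origin on the axis at the foot; own z along the axis to the head: shaft 0 to 66, collar 66 to 78, head 78 to 104 mm. Two flats face own +x, -x. Starts upright in a sleeve of the block, collar on its top, shaft 66 mm deep with 1.6 mm play.
- spindle2_head (a point): Middle of the hexagon head of spindle2, on its axis 92 mm from the body's origin; same axes. None if absent.
- spindle3: Valve spindle, about 180 g (None if absent): steel shaft 14 mm diameter, steel collar 21 mm diameter, brass hexagon head 24 mm across flats. Origin on the axis at the foot; own z along the axis to the head: shaft 0 to 66, collar 66 to 78, head 78 to 104 mm. Two flats face own +x, -x. Starts upright in a sleeve of the block, collar on its top, shaft 66 mm deep with 1.6 mm play.
- spindle3_head (a point): Middle of the hexagon head of spindle3, on its axis 92 mm from the body's origin; same axes. None if absent.
- spindle4: Valve spindle, about 180 g (None if absent): steel shaft 14 mm diameter, steel collar 21 mm diameter, brass hexagon head 24 mm across flats. Origin on the axis at the foot; own z along the axis to the head: shaft 0 to 66, collar 66 to 78, head 78 to 104 mm. Two flats face own +x, -x. Starts upright in a sleeve of the block, collar on its top, shaft 66 mm deep with 1.6 mm play.
- spindle4_head (a point): Middle of the hexagon head of spindle4, on its axis 92 mm from the body's origin; same axes. None if absent.
- nut1: Loose brass gland nut, 70 g, or None if absent: hexagon 27 mm across flats, 22 mm high, lying flat on the bench in front of the valve block. Origin at the centre of its underside, own z up when it lies flat; two flats face own +x and -x.
- nut2: Loose brass gland nut, 70 g, or None if absent: hexagon 27 mm across flats, 22 mm high, lying flat on the bench in front of the valve block. Origin at the centre of its underside, own z up when it lies flat; two flats face own +x and -x.
- nut3: Loose brass gland nut, 70 g, or None if absent: hexagon 27 mm across flats, 22 mm high, lying flat on the bench in front of the valve block. Origin at the centre of its underside, own z up when it lies flat; two flats face own +x and -x.
- spray_can: Upright spray can, 58 mm diameter, 190 mm high, a bystander between cabinet and block at the back; origin at its foot.
- cup: Upright orange cup, 72 mm across the rim, 90 mm high, a bystander; origin at its foot.
Things that resemble listed ones, but are neither listed nor needed, are in the scene too. What is shaped like the spindle4 but pink is not meant. Leave any black look-alike of the spindle3 alone.

How it is judged (in metres and radians):
On the way, in this order (a step that is already met when the one before it is completed fails the run):
1. the drawer is pulled out to its stop (within 6 mm) (value of joint parts_cab_drawer0 above 0.16 m), for 0.2 s.
2. every spindle and every nut present lies in the drawer, which is still open (x of spindle1 in the frame of tray_floor between -0.1 and 0.1 m and y of spindle1 in the frame of tray_floor between -0.13 and 0.13 m and z of spindle1 in the frame of tray_floor between -0.006 and 0.05 m and linear speed of each of spindle1, spindle2, spindle3, spindle4, nut1, nut2, nut3 below 0.03 m/s and x of spindle2 in the frame of tray_floor between -0.1 and 0.1 m and y of spindle2 in the frame of tray_floor between -0.13 and 0.13 m and z of spindle2 in the frame of tray_floor between -0.006 and 0.05 m and x of spindle3 in the frame of tray_floor between -0.1 and 0.1 m and y of spindle3 in the frame of tray_floor between -0.13 and 0.13 m and z of spindle3 in the frame of tray_floor between -0.006 and 0.05 m and x of spindle4 in the frame of tray_floor between -0.1 and 0.1 m and y of spindle4 in the frame of tray_floor between -0.13 and 0.13 m and z of spindle4 in the frame of tray_floor between -0.006 and 0.05 m and z of each of spindle1_head, spindle2_head, spindle3_head, spindle4_head in the frame of tray_floor below 0.055 m and x of nut1 in the frame of tray_floor between -0.1 and 0.1 m and y of nut1 in the frame of tray_floor between -0.13 and 0.13 m and z of nut1 in the frame of tray_floor between -0.006 and 0.05 m and x of nut2 in the frame of tray_floor between -0.1 and 0.1 m and y of nut2 in the frame of tray_floor between -0.13 and 0.13 m and z of nut2 in the frame of tray_floor between -0.006 and 0.05 m and x of nut3 in the frame of tray_floor between -0.1 and 0.1 m and y of nut3 in the frame of tray_floor between -0.13 and 0.13 m and z of nut3 in the frame of tray_floor between -0.006 and 0.05 m and value of joint parts_cab_drawer0 above 0.1 m), for 0.2 s.
3. the drawer is shut with everything in it (x of spindle1 in the frame of tray_floor between -0.1 and 0.1 m and y of spindle1 in the frame of tray_floor between -0.13 and 0.13 m and z of spindle1 in the frame of tray_floor between -0.006 and 0.05 m and linear speed of each of spindle1, spindle2, spindle3, spindle4, nut1, nut2, nut3 below 0.03 m/s and x of spindle2 in the frame of tray_floor between -0.1 and 0.1 m and y of spindle2 in the frame of tray_floor between -0.13 and 0.13 m and z of spindle2 in the frame of tray_floor between -0.006 and 0.05 m and x of spindle3 in the frame of tray_floor between -0.1 and 0.1 m and y of spindle3 in the frame of tray_floor between -0.13 and 0.13 m and z of spindle3 in the frame of tray_floor between -0.006 and 0.05 m and x of spindle4 in the frame of tray_floor between -0.1 and 0.1 m and y of spindle4 in the frame of tray_floor between -0.13 and 0.13 m and z of spindle4 in the frame of tray_floor between -0.006 and 0.05 m and z of each of spindle1_head, spindle2_head, spindle3_head, spindle4_head in the frame of tray_floor below 0.055 m and x of nut1 in the frame of tray_floor between -0.1 and 0.1 m and y of nut1 in the frame of tray_floor between -0.13 and 0.13 m and z of nut1 in the frame of tray_floor between -0.006 and 0.05 m and x of nut2 in the frame of tray_floor between -0.1 and 0.1 m and y of nut2 in the frame of tray_floor between -0.13 and 0.13 m and z of nut2 in the frame of tray_floor between -0.006 and 0.05 m and x of nut3 in the frame of tray_floor between -0.1 and 0.1 m and y of nut3 in the frame of tray_floor between -0.13 and 0.13 m and z of nut3 in the frame of tray_floor between -0.006 and 0.05 m and value of joint parts_cab_drawer0 below 0.008 m), for 0.2 s.
At the end, for the whole second after the job is handed in: The drawer is shut to within 8 mm, every spindle and nut that is present lies at rest inside it (below its rim), and the valve block stands upright (all of step 3 and velocity of joint parts_cab_drawer0 below 0.01 m/s and angle between valve_block's own z axis and vertical below 0.05 rad); the robot touches nothing.
It fails at once if the valve block is dragged more than 30 mm (distance of valve_block from where it was at the start of the episode above 0.03 m).
It fails at once if the valve block is tipped by more than 0.2 rad (angle between valve_block's own z axis and vertical above 0.2 rad).
It fails at once if the spray can is knocked over (angle between spray_can's own z axis and vertical above 0.7 rad).
It fails at once if the cup is knocked over (angle between cup's own z axis and vertical above 0.7 rad).
Of spindle1, spindle2, spindle3, spindle4 only 2 to 3 are there at a start; the rules pass over those that are not, and their reading is None.
Of nut1, nut2, nut3 only 2 to 3 are there at a start; the rules pass over those that are not, and their reading is None.
At some moment in a run one of nut1, nut2, nut3 may be knocked a few centimetres aside while the robot is not near it.
Once in a run the grip may slacken for a moment while it holds something.
It also fails if it takes over 210 s, if anything falls off the work surface, if the arm or the gripper's body presses on something with over 40 N, if the wrist force passes 120 N, or if a joint passes its speed limit or range.

## Robot

A 6-joint arm with a two-finger parallel gripper is mounted at the origin on the work surface. World frame = base frame: x ahead of the robot, y to its left, z up, the work surface at z = 0. Lengths are in mm, angles in rad, forces in N, time in s.
With the tool pointing down it reaches from about 350 to 975 mm from the base axis. Payload 7.1 kg.
Tool frame: the origin (TCP) lies at the centre of the arm's flange, where the gripper is bolted on; the fingertips stand 182 mm ahead of it and the grasp point (between the pads) lies 163 mm ahead of it; z points along the fingers, y is the line along which they close (so a half turn about z gives the same grasp; the last joint's range is limited). The gripper opens to 88 mm and grips with 3 to 60 N. Pads are 20 mm wide; open, the fingers measure 115 mm over their backs; the gripper's body (75 mm by 178 mm) begins 61 mm behind the grasp point.
Start: joints at [-1.334, 0.423, 1.63, -0, 1.089, -0.019], TCP at [158.156, -604.643, 404.675] pointing down, gripper open.
Joint ranges: [-3, 3], [-0.9, 2.11], [0.09, 2.58], [-1.31, 4.45], [0.11, 2.69], [-2.54, 2.54]. Speed limits (rad/s): [2.39, 2.39, 3.01, 3.14, 3.14, 3.14].

## Interface

Orientations are given as a rotation vector (axis times angle).
In Python, from workcell import readout, get_image, ctrl gives the robot as it stands.
- The arm moves only by the tool step_arm, never from a script. Its argument "targets" is a list that holds one entry, the list of rows, each a list of 7 numbers: the shift along the world's x, y, z as a fraction of full scale, then the turn, a rotation vector about the world's x, y, z as a fraction of full scale, then the opening, from 0 (shut) to 1 (fully open). In form: [[[dx, dy, dz, wx, wy, wz, claw], ...]]. A call has exactly 5 rows; each row shifts and turns the commanded pose from where the row before left it; what a row does not reach is not made up. Full scale, the value 1, is 0.05 m for a shift and 4 degrees for a turn. A row lasts 1/8 s, in which the tool goes at most 62.5 mm and 10.7 degrees, less where a joint would pass 70% of its speed; a pose out of reach is approached as far as the arm can. A call with a number of a shift or a turn outside -1 to 1 is refused whole. A call with a gripper value outside its range is refused whole. The fingers move at their own pace and stop on an object; the grip force is fixed at half the most. Time passes only in rows, so rows that do not move let the fingers close, or fill a call up. It gives the time, the measured TCP pose, the force, the opening and the grip force at its end, in the units of the state.
- readout.get_obs(): the state, without advancing time (a new reading comes with each control period).
- get_image(name): name is "side" or "top" or "wrist"; returns a dict with "pixels" (400x640x3 uint8, red, green, blue), "intrinsics" (3x3 intrinsics, pixels), "k1" (the pictures are not rectified: a ray, as slopes to the right and down, at radius r is drawn at 1 + k1 r^2 times it, then the intrinsics apply), "extrinsics" (4x4, takes a point from world to camera coordinates). Camera axes: x right, y down, z forward; pixel columns grow to the right and rows downward; lengths in mm; the calibration is good to about 2 mm. A picture is of the moment at which its call begins. There is no depth.
- ctrl.close_job(): hands the job in; it is judged then, once.
The state is a dict: "t": time; "qpos": joint angles; "qvel": joint speeds; "joint_torque": joint torques, N m; "ee_pos": TCP position; "orientation": TCP orientation; "ft_force": force on the tool from outside, world axes, zero at the start; "moment": the same for the moment, N m; "width": finger opening in mm; "grasp_force": force on a finger pad.
Only numpy, scipy, OpenCV 4.12 (cv2) and the standard library are available. Lean on these libraries where they do the work, as an engineer would, in place of code of your own. Each camera call takes 0.05 s, during which the arm holds its last target. There are 200 camera calls.

## Working session

There is one attempt and no reset: what is moved stays moved. The work goes in short steps, Python scripts to look and compute and a tool call to move; the robot and the scene stay as the last step left them, time stands still between calls to the robot, and variables do not carry over. Pictures are saved under pics/ and viewed, at most 15 in all, crops included, and the job is handed in when it is done.

Besides the shell and the picture viewer there is one more tool, called after "Call:" as name([rows], argument=value, ...), one row to a line, values as JSON. step_arm: Moves the arm, as the interface text tells. Shift numbers are shares of 0.05 m and turn numbers shares of 4 degrees, none past 1 either way. Its arguments: {"type":"object","properties":{"targets":{"type":"array"}},"required":["targets"]}

```bash
mkdir -p pics; cat > h.py <<'E'
import numpy as np, cv2
from workcell import readout, get_image, ctrl
def grab(n,f=None):
    d=get_image(n)
    if f: cv2.imwrite('pics/'+f,np.ascontiguousarray(d['pixels'][:,:,::-1]))
    np.savez('/tmp/%s.npz'%n,**{k:np.asarray(v) for k,v in d.items()})
    return d
def load(n): return dict(np.load('/tmp/%s.npz'%n))
def ray(d,u,v):
    K=np.array(d['intrinsics']);k=float(d['k1'])
    p=np.linalg.inv(K)@[u,v,1];s=p[:2].copy()
    for _ in range(20): s=p[:2]/(1+k*(s@s))
    E=np.array(d['extrinsics']);R=E[:3,:3];c=-R.T@E[:3,3]
    return c,R.T@[s[0],s[1],1]
def atz(d,u,v,z):
    c,r=ray(d,u,v);return (c+r*(z-c[2])/r[2])
def proj(d,P):
    E=np.array(d['extrinsics']);p=E[:3,:3]@np.asarray(P,float)+E[:3,3];s=p[:2]/p[2]
    s=s*(1+float(d['k1'])*(s@s));K=np.array(d['intrinsics']);return (K@[s[0],s[1],1])[:2]
E
python3 - <<'E'
from h import *
print(readout.get_obs())
for n in ('top','side'):
    d=grab(n,n+'0.png');c,r=ray(d,320,200);print(n,c,r,d['k1'])
E
```

```text
{'t': 0.0, 'qpos': array([-1.33404058e+00,  4.23831994e-01,  1.63071526e+00, -9.43950952e-06,
        1.08861370e+00, -1.90288967e-02]), 'qvel': array([ 0.0013497 ,  0.0010997 ,  0.00015002,  0.00107592, -0.00070863,
       -0.00034956]), 'joint_torque': array([ 1.07590087e-03, -5.44625866e+01, -2.73662120e+01,  6.44524419e-02,
        2.28602701e-02, -1.43509806e-04]), 'ee_pos': array([ 158.06553489, -604.3791885 ,  403.89708517]), 'orientation': array([-3.11438873e+00, -4.00499281e-01,  2.80569207e-04]), 'ft_force': array([-0.03236809, -0.54401013, -0.88274026]), 'moment': array([-0.01845762, -0.01317487,  0.0124958 ]), 'grasp_force': 0.0, 'width': 88.15329674679276}
top [ 402.88413084 -101.21101772 1120.19141826] [ 0.20307106  0.00352917 -0.9791687 ] -0.09183402520663626
side [ 427.79089787 -650.07356158  726.38975636] [ 0.20972282  0.63507239 -0.74376288] -0.016767687857552026
```

View pics/top0.png

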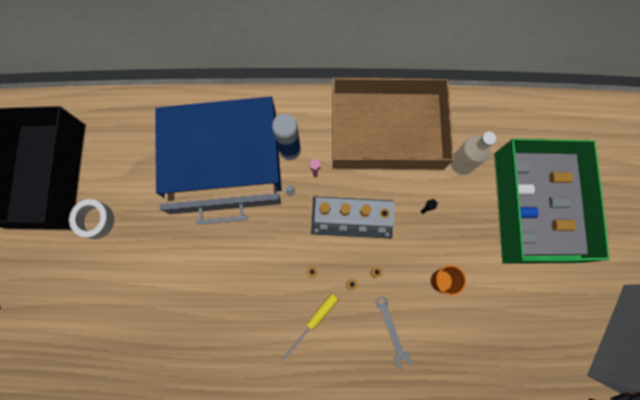

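View pics/side0.png

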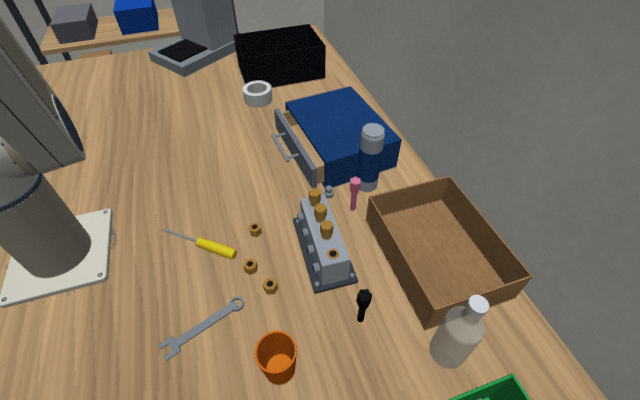

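The top view shows three spindles in the block at (325,208), (345,209) and (365,210), with an empty sleeve at (385,212). The nuts are at (312,271), (352,284) and (377,271), and the drawer handle is at (222,219). The pink (315,167) and black (430,206) look-alikes stand outside the block, so they aren't meant. One enlarged crop will confirm this.

```bash
python3 - <<'E'
from h import *
d=load('top');im=d['pixels'][:,:,::-1]
a=cv2.resize(np.ascontiguousarray(im[155:300,150:350]),None,fx=4,fy=4,interpolation=cv2.INTER_CUBIC)[:, :]
b=cv2.resize(np.ascontiguousarray(im[180:300,295:455]),None,fx=5,fy=5,interpolation=cv2.INTER_CUBIC)
cv2.imwrite('pics/c1.png',a);cv2.imwrite('pics/c2.png',b)
for n,u,v,z in [('s1',325,208,114),('s2',345,209,114),('s3',365,210,114),('hole',385,212,88),('n',312,271,22),('n',352,284,22),('n',377,271,22),('h',222,219,62),('knob',290,190,20),('can',286,122,190),('cup',449,281,90),('hL',200,222,62),('hR',247,218,62),('c',157,193,100),('c',279,185,100),('c',273,98,100),('c',156,108,100),('pink',315,163,100),('black',432,205,100)]:
    print(n,atz(d,u,v,z).round(0))
E
```

```text
s1 [ 592. -109.  114.]
s2 [ 590. -156.  114.]
s3 [ 588. -203.  114.]
hole [ 588. -254.   88.]
n [450. -78.  22.]
n [ 418. -178.   22.]
n [ 451. -241.   22.]
h [573. 144.  62.]
knob [657. -19.  20.]
can [776. -20. 190.]
cup [ 424. -402.   90.]
hL [565. 199.  62.]
hR [576.  82.  62.]
c [629. 299. 100.]
c [651.   1. 100.]
c [877.  23. 100.]
c [851. 321. 100.]
pink [706. -85. 100.]
black [ 604. -366.  100.]
```

View pics/c1.png

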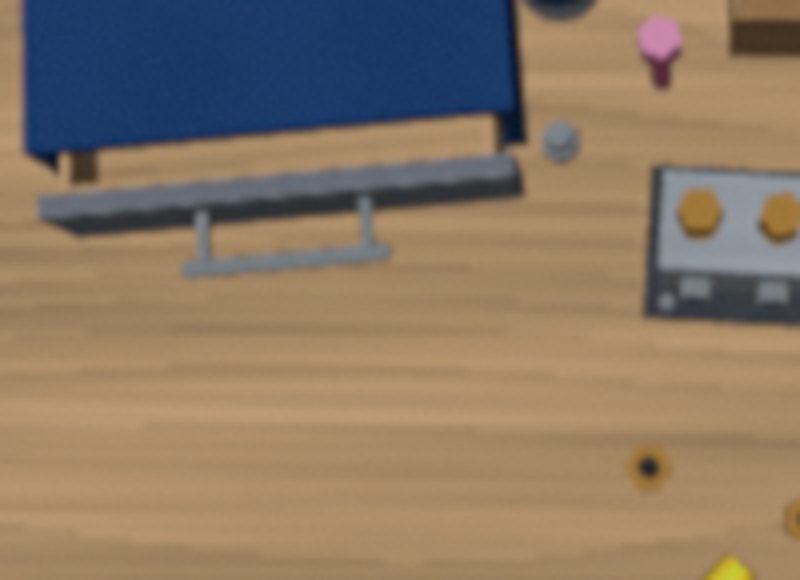

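View pics/c2.png

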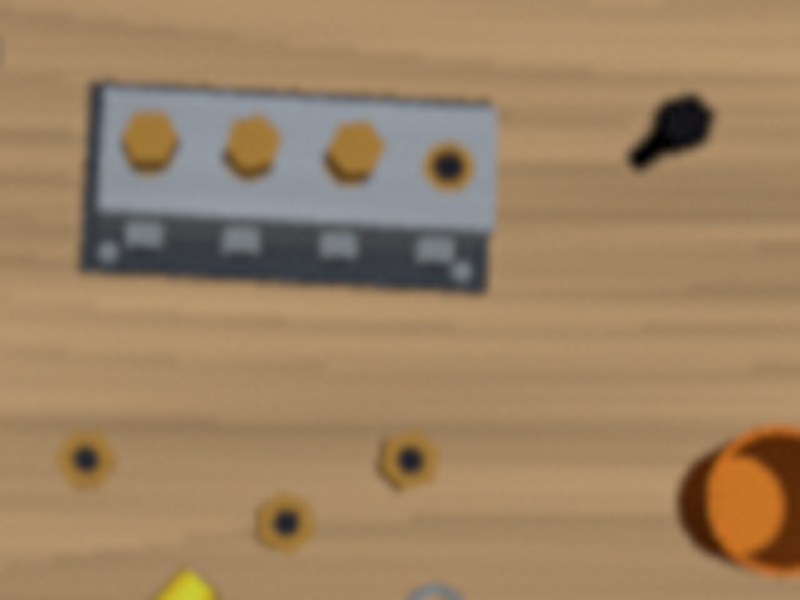

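Three brass heads are confirmed in the block; pink and black stand apart and are excluded. The drawer starts about 25 mm ajar. I'm going above the handle with a +80° yaw.

Call:
step_arm([
  [[0.4, 0.75, 0, 0, 0, 1, 0.36], [0.4, 0.75, 0, 0, 0, 1, 0.36], [0.4, 0.75, 0, 0, 0, 1, 0.36], [0.4, 0.75, 0, 0, 0, 1, 0.36], [0.4, 0.75, 0, 0, 0, 1, 0.36]],
])

```text
t: 0.72
ee_pos: [258.6, -415.8, 404.5]
orientation: [-2.998, -0.939, 0.0]
ft_force: [0.0, -0.9, 0.3]
width: 41.9
grasp_force: 0.0
```

Call:
step_arm([
  [[0.4, 0.75, 0, 0, 0, 1, 0.36], [0.4, 0.75, 0, 0, 0, 1, 0.36], [0.4, 0.75, 0, 0, 0, 1, 0.36], [0.4, 0.75, 0, 0, 0, 1, 0.36], [0.4, 0.75, 0, 0, 0, 1, 0.36]],
])

```text
t: 1.35
ee_pos: [358.5, -228.3, 404.6]
orientation: [-2.789, -1.445, 0.0]
ft_force: [0.2, -0.6, -0.2]
width: 31.5
grasp_force: 0.0
```

Call:
step_arm([
  [[0.4, 0.75, 0, 0, 0, 1, 0.36], [0.4, 0.75, 0, 0, 0, 1, 0.36], [0.4, 0.75, 0, 0, 0, 1, 0.36], [0.4, 0.75, 0, 0, 0, 1, 0.36], [0.4, 0.75, 0, 0, 0, 1, 0.36]],
])

```text
t: 1.98
ee_pos: [458.5, -40.8, 404.5]
orientation: [-2.496, -1.908, 0.0]
ft_force: [0.8, -0.5, 0.3]
width: 31.7
grasp_force: 0.0
```

Call:
step_arm([
  [[0.4, 0.75, 0, 0, 0, 1, 0.36], [0.4, 0.75, 0, 0, 0, 1, 0.36], [0.4, 0.75, 0, 0, 0, 1, 0.36], [0.4, 0.75, 0, 0, 0, 1, 0.36], [0.4, 0.7, 0, 0, 0, 1, 0.36]],
])

```text
t: 2.6
ee_pos: [558.5, 144.3, 404.3]
orientation: [-2.126, -2.312, 0.001]
ft_force: [0.7, -0.4, -0.1]
width: 31.4
grasp_force: 0.0
```

```bash
cat >> h.py <<'E'
from scipy.spatial.transform import Rotation as Ro
def st():
    o=readout.get_obs();R=Ro.from_rotvec(o['orientation']).as_matrix()
    print('t%.1f'%o['t'],'tcp',o['ee_pos'].round(1),'yaw %.1f'%np.degrees(np.arctan2(R[1,1],R[0,1])),'z',R[:,2].round(3),'q',o['qpos'].round(2),'F',o['ft_force'].round(1),'w %.1f g %.1f'%(o['width'],o['grasp_force']))
    return o,R
E
python3 - <<'E'
from h import *
st();d=grab('wrist','w1.png')
c,r=ray(d,320,200);print(c,r)
E
```

```text
t2.6 tcp [558.5 144.3 404.3] yaw 4.8 z [-0.001 -0.    -1.   ] q [ 0.23  0.35  1.74 -0.    1.05  0.15] F [ 0.7 -0.4 -0.1] w 31.4 g 0.0
[552.66669572 210.16197295 384.25400484] [ 0.03094606 -0.23179517 -0.97246147]
```

View pics/w1.png

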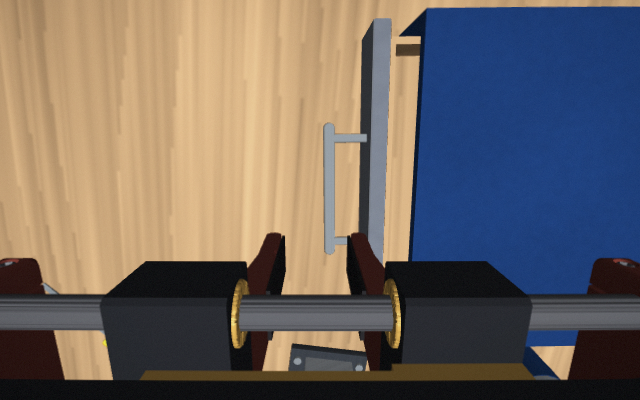

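The wrist view shows the handle bar running from (329,125) to (330,252), with the drawer face to its right at about (370,150).

```bash
python3 - <<'E'
from h import *
d=load('wrist')
for p in [(329,125),(330,252)]: print(atz(d,*p,62))
print(atz(d,378,22,86),atz(d,378,260,86),atz(d,391,20,86))
print(atz(d,428,10,100),atz(d,411,260,100))
E
```

```text
[565.01490206 205.58374368  62.        ]
[577.88791521  79.70312365  62.        ]
[595.84053898 289.76929333  86.        ] [622.38097875  85.14187461  86.        ] [606.07102999 292.12620559  86.        ]
[630.72605811 297.62515734 100.        ] [649.02215472  93.52164702 100.        ]
```

Call:
step_arm([
  [[0.26, -0.04, 0, 0, 0, 0, 0.36], [0, 0, -0.9, 0, 0, 0, 0.36], [0, 0, -0.9, 0, 0, 0, 0.36], [0, 0, -0.9, 0, 0, 0, 0.36], [0, 0, -0.86, 0, 0, 0, 0.36]],
])

```text
t: 3.28
ee_pos: [571.2, 139.4, 225.2]
orientation: [-2.132, -2.308, 0.001]
ft_force: [-0.3, -1.1, -0.7]
width: 31.7
grasp_force: 0.0
```

Call:
step_arm([
  [[0, 0, 0, 0, 0, 0, 0.36], [0, 0, 0, 0, 0, 0, 0], [0, 0, 0, 0, 0, 0, 0], [0, 0, 0, 0, 0, 0, 0], [0, 0, 0, 0, 0, 0, 0]],
])

```text
t: 3.9
ee_pos: [571.8, 140.9, 228.6]
orientation: [2.128, 2.309, 0.003]
ft_force: [-0.2, -1.9, 6.7]
width: 10.0
grasp_force: 30.0
```

Call:
step_arm([
  [[-0.3, -0.025, 0, 0, 0, 0, 0], [-0.5, -0.04, 0, 0, 0, 0, 0], [-0.5, -0.04, 0, 0, 0, 0, 0], [-0.5, -0.04, 0, 0, 0, 0, 0], [-0.5, -0.04, 0, 0, 0, 0, 0]],
])

```text
t: 4.53
ee_pos: [456.2, 130.2, 228.5]
orientation: [2.124, 2.309, 0.002]
ft_force: [3.8, -20.5, 14.3]
width: 10.6
grasp_force: 30.0
```

Call:
step_arm([
  [[-0.3, -0.025, 0, 0, 0, 0, 0], [-0.1, -0.01, 0, 0, 0, 0, 0], [-0.05, 0, 0, 0, 0, 0, 0], [-0.05, 0, 0, 0, 0, 0, 0], [-0.05, 0, 0, 0, 0, 0, 0]],
])

```text
t: 5.15
ee_pos: [429.4, 127.9, 228.5]
orientation: [2.123, 2.309, 0.001]
ft_force: [9.6, -30.9, 12.1]
width: 10.2
grasp_force: 30.0
```

Call:
step_arm([
  [[0, -0.06, 0, 0, 0, 0, 0], [-0.05, -0.03, 0, 0, 0, 0, 0], [-0.05, 0, 0, 0, 0, 0, 0], [0, 0, 0, 0, 0, 0, 0], [0, 0, 0, 0, 0, 0, 0]],
])

```text
t: 5.78
ee_pos: [427.8, 126.4, 228.6]
orientation: [2.123, 2.304, 0.019]
ft_force: [14.7, 0.8, -3.8]
width: 10.2
grasp_force: 30.0
```

```bash
python3 - <<'E'
from h import *
st();grab('top','t1.png')
d=load('top')
im=np.ascontiguousarray(d['pixels'][130:280,140:300,::-1])
cv2.imwrite('pics/t1c.png',cv2.resize(im,None,fx=4,fy=4,interpolation=cv2.INTER_CUBIC))
E
```

```text
t5.8 tcp [427.8 126.4 228.6] yaw 4.7 z [ 0.014  0.003 -1.   ] q [ 0.26  0.48  2.12 -0.    0.53  0.18] F [14.7  0.8 -3.8] w 10.2 g 30.0
```

View pics/t1c.png

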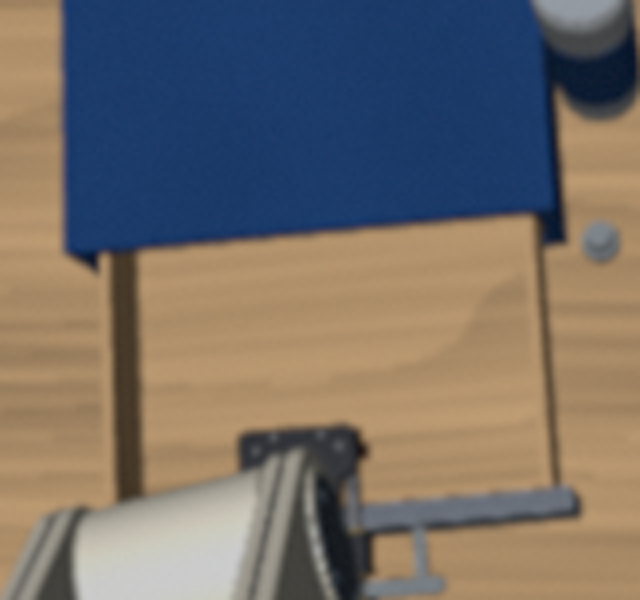

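The drawer is out to its stop: a further 10 mm of commanded pull gave only about 1.6 mm of motion and a 15 N force. I'll release, lift and go over the block to look.

Call:
step_arm([
  [[0.12, 0, 0, 0, 0, 0, 0.36], [0, 0, 0, 0, 0, 0, 0.36], [0, 0, 0, 0, 0, 0, 0.36], [0, 0, 0.9, 0, 0, 0, 0.36], [0, 0, 0.9, 0, 0, 0, 0.36]],
])

```text
t: 6.45
ee_pos: [428.8, 125.2, 317.0]
orientation: [-2.128, -2.308, 0.004]
ft_force: [1.3, 0.3, 0.0]
width: 31.4
grasp_force: 0.0
```

Call:
step_arm([
  [[0, 0, 0.9, 0, 0, 0, 0.4], [0, 0, 0.9, 0, 0, 0, 0.5], [0.3, -0.9, 0, 0, 0, 0, 0.5], [0.3, -0.9, 0, 0, 0, 0, 0.5], [0.3, -0.9, 0, 0, 0, 0, 0.5]],
])

```text
t: 7.08
ee_pos: [474.3, -10.8, 406.6]
orientation: [-2.128, -2.31, 0.0]
ft_force: [0.9, 0.4, 0.1]
width: 44.0
grasp_force: 0.0
```

Call:
step_arm([
  [[0.3, -0.9, 0, 0, 0, 0, 0.5], [0.3, -0.9, 0, 0, 0, 0, 0.5], [0.3, -0.9, 0, 0, 0, 0, 0.5], [0.3, -0.9, 0, 0, 0, 0, 0.5], [0.3, -0.9, 0, 0, 0, 0, 0.5]],
])

```text
t: 7.7
ee_pos: [549.4, -235.9, 406.1]
orientation: [-2.129, -2.309, 0.001]
ft_force: [0.3, -1.0, 0.1]
width: 44.0
grasp_force: 0.0
```

```bash
python3 - <<'E'
from h import *
st();grab('top');grab('wrist','w2.png')
E
```

```text
t7.7 tcp [ 549.4 -235.9  406.1] yaw 4.6 z [-0.001  0.001 -1.   ] q [-0.43  0.38  1.69  0.    1.07 -0.51] F [ 0.3 -1.   0.1] w 44.0 g 0.0
```

View pics/w2.png

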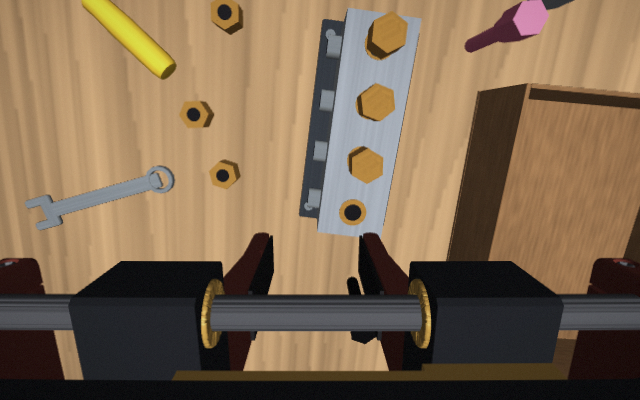

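The view shows heads at (388,33), (377,103) and (367,164), the empty sleeve at (352,212), and nuts at (226,12), (194,114) and (222,175). I'll enlarge it to get the hexagon angles.

```bash
python3 - <<'E'
from h import *
d=load('wrist')
a=cv2.resize(np.ascontiguousarray(d['pixels'][0:200,170:420,::-1]),None,fx=3,fy=3,interpolation=cv2.INTER_CUBIC)
cv2.imwrite('pics/w2c.png',a)
for n,p,z in [('s1',(388,33),126),('s2',(377,103),126),('s3',(367,164),126),('hole',(352,212),88),('n1',(226,12),22),('n2',(194,114),22),('n3',(222,175),22)]: print(n,atz(d,*p,z).round(1))
E
```

```text
s1 [ 591.8 -112.1  126. ]
s2 [ 589.9 -160.   126. ]
s3 [ 587.8 -205.6  126. ]
hole [ 585.4 -255.1   88. ]
n1 [450.2 -81.1  22. ]
n2 [ 418.4 -180.3   22. ]
n3 [ 448.4 -242.6   22. ]
```

View pics/w2c.png

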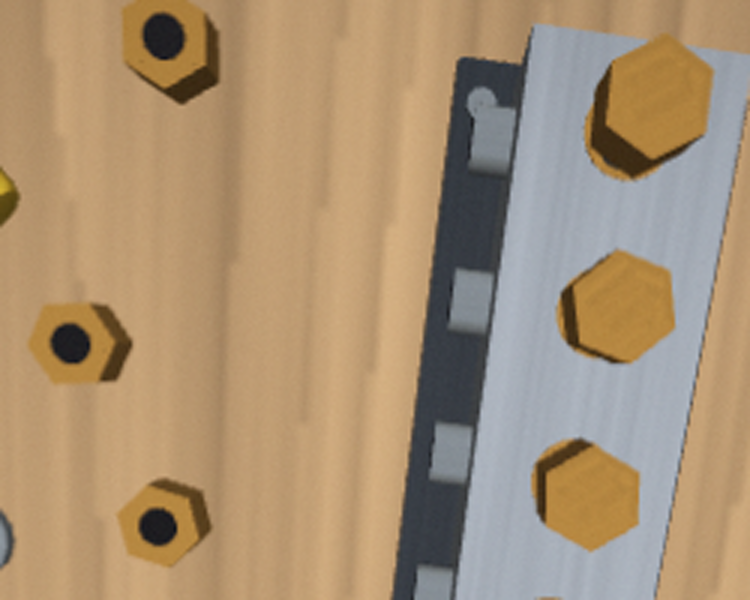

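```bash
python3 - <<'E'
from h import *
d=load('wrist')
V={'s1':(126,[(663,33),(713,70),(708,128),(657,160),(607,125),(612,67)]),
's2':(126,[(622,250),(670,270),(675,322),(627,363),(575,343),(570,290)]),
's3':(126,[(587,438),(637,460),(640,515),(591,550),(543,528),(538,475)]),
'n2':(22,[(47,303),(94,304),(117,345),(99,381),(48,383),(29,343)]),
'n3':(22,[(162,480),(199,492),(207,533),(168,566),(127,555),(119,512)])}
for n,(z,v) in V.items():
    P=np.array([atz(d,170+u/3,w/3,z)[:2] for u,w in v]);c=P.mean(0);D=P-c
    a=np.degrees(np.arctan2(D[:,1],D[:,0]))
    m=np.degrees(np.angle(np.exp(1j*np.radians(a*6)).sum()))/6
    print(n,c.round(1),'r',np.linalg.norm(D,axis=1).round(1),'vertex mod60 %.1f'%(m%60),'flat normal mod60 %.1f'%((m+30)%60))
E
```

```text
s1 [ 593.2 -111.7] r [13.8 13.5 13.5 13.7 13.6 13.3] vertex mod60 33.5 flat normal mod60 3.5
s2 [ 590.3 -159.4] r [13.3 14.1 13.5 13.6 14.5 13.8] vertex mod60 43.4 flat normal mod60 13.4
s3 [ 587.4 -206.3] r [14.5 14.8 14.4 14.5 14.6 14.3] vertex mod60 41.1 flat normal mod60 11.1
n2 [ 418.5 -180.8] r [15.5 15.7 15.6 15.3 16.6 15.1] vertex mod60 2.9 flat normal mod60 32.9
n3 [ 451.1 -241.7] r [15.7 17.7 16.  15.9 18.5 16.5] vertex mod60 43.5 flat normal mod60 13.5
```

Call:
step_arm([
  [[0.29, 0.83, 0, 0, 0, 0, 0.5], [0.29, 0.83, 0, 0, 0, 0, 0.5], [0.29, 0.82, 0, 0, 0, 0, 0.5], [0, 0, -0.9, 0, 0, -0.25, 0.5], [0, 0, -0.9, 0, 0, 0, 0.5]],
])

```text
t: 8.43
ee_pos: [592.6, -108.9, 315.9]
orientation: [2.147, 2.293, 0.0]
ft_force: [0.3, -0.6, -0.8]
width: 44.1
grasp_force: 0.0
```

Call:
step_arm([
  [[0, 0, -0.76, 0, 0, 0, 0.5], [0, 0, 0, 0, 0, 0, 0.5], [0, 0, 0, 0, 0, 0, 0], [0, 0, 0, 0, 0, 0, 0], [0, 0, 0, 0, 0, 0, 0]],
])

```text
t: 9.05
ee_pos: [593.6, -110.7, 280.5]
orientation: [2.148, 2.289, 0.002]
ft_force: [-0.9, 0.6, 6.6]
width: 24.0
grasp_force: 30.0
```

Call:
step_arm([
  [[0, 0, 0, 0, 0, 0, 0], [0, 0, 0.1, 0, 0, 0, 0], [0, 0, 0.3, 0, 0, 0, 0], [0, 0, 0.4, 0, 0, 0, 0], [0, 0, 0.4, 0, 0, 0, 0]],
])

```text
t: 9.68
ee_pos: [593.1, -110.7, 340.5]
orientation: [2.149, 2.291, 0.0]
ft_force: [0.7, 0.6, -1.6]
width: 23.9
grasp_force: 30.0
```

The grip is on the flats (24.0 mm) and the spindle is lifting freely. I'll raise it clear, carry it over the drawer and tilt it 44° about the closing axis.

Call:
step_arm([
  [[0, 0, 0.6, 0, 0, 0, 0], [0, 0, 0.6, 0, 0, 0, 0], [-0.14, 0.2, 0, 1, 0.06, 0, 0], [-0.14, 0.2, 0, 0.99, 0.06, 0, 0], [-0.14, 0.2, 0, 0.99, 0.06, 0, 0]],
])

```text
t: 10.3
ee_pos: [571.8, -80.3, 400.3]
orientation: [-2.039, -2.175, -0.218]
ft_force: [-0.0, 0.1, -3.3]
width: 24.3
grasp_force: 30.0
```

Call:
step_arm([
  [[-0.14, 0.2, 0, 0.99, 0.06, 0, 0], [-0.14, 0.2, 0, 0.99, 0.06, 0, 0], [-0.14, 0.2, 0, 0.99, 0.06, 0, 0], [-0.14, 0.2, 0, 0.99, 0.06, 0, 0], [-0.14, 0.2, 0, 0.99, 0.06, 0, 0]],
])

```text
t: 10.92
ee_pos: [536.8, -30.3, 400.1]
orientation: [-1.838, -1.962, -0.529]
ft_force: [0.5, -0.6, -1.8]
width: 24.1
grasp_force: 30.0
```

Call:
step_arm([
  [[-0.14, 0.2, 0, 0.99, 0.06, 0, 0], [-0.14, 0.2, 0, 0.99, 0.06, 0, 0], [-0.18, 0.2, 0, 0.99, 0.06, 0, 0], [0, 0, -0.9, 0, 0, 0, 0], [0, 0, -0.9, 0, 0, 0, 0]],
])

```text
t: 11.55
ee_pos: [514.5, -0.7, 309.6]
orientation: [-1.71, -1.828, -0.691]
ft_force: [0.4, -0.1, -1.9]
width: 23.3
grasp_force: 30.0
```

```bash
python3 - <<'E'
from h import *
o,R=st();print('grasp',o['ee_pos']+163*R[:,2],'foot',o['ee_pos']+255*R[:,2])
E
```

```text
t11.6 tcp [514.5  -0.7 309.6] yaw 3.7 z [-0.039  0.689 -0.724] q [-0.19  0.48  1.93  0.83  1.14 -0.78] F [ 0.4 -0.1 -1.9] w 23.3 g 30.0
grasp [508.13371207 111.59051064 191.58090339] foot [504.52163395 174.9578759  124.98112928]
```

Call:
step_arm([
  [[0, 0, -0.7, 0, 0, 0, 0], [0, 0, -0.7, 0, 0, 0, 0], [0, 0, -0.4, 0, 0, 0, 0], [0, 0, -0.1, 0, 0, 0, 0], [0, 0, 0, 0, 0, 0, 0]],
])

```text
t: 12.18
ee_pos: [514.9, -0.8, 214.6]
orientation: [-1.711, -1.825, -0.69]
ft_force: [1.1, 1.0, -1.9]
width: 23.8
grasp_force: 31.2
```

Call:
step_arm([
  [[0, 0, 0, 0, 0, 0, 0.5], [0, 0, 0, 0, 0, 0, 0.5], [0, 0, 0, 0, 0, 0, 0.5], [0, 0, 0, 0, 0, 0, 0.5], [0, 0, 0.5, 0, 0, 0, 0.5]],
])

```text
t: 12.8
ee_pos: [515.4, -0.7, 239.7]
orientation: [-1.712, -1.825, -0.691]
ft_force: [-0.4, -0.6, -0.6]
width: 44.1
grasp_force: 0.0
```

Call:
step_arm([
  [[0, 0, 0.9, 0, 0, 0, 0.5], [0, 0, 0.9, 0, 0, 0, 0.5], [0, 0, 0.9, 0, 0, 0, 0.5], [0, 0, 0.6, 0, 0, 0, 0.5], [0.18, -0.2, 0, -0.99, -0.06, 0, 0.5]],
])

```text
t: 13.42
ee_pos: [522.8, -10.6, 407.4]
orientation: [-1.755, -1.876, -0.639]
ft_force: [0.0, 0.0, 0.1]
width: 43.7
grasp_force: 0.0
```

```bash
python3 - <<'E'
from h import *
st();grab('side','s1.png');grab('top','t2.png')
a=load('side')['pixels'][90:240,230:430,::-1];b=load('top')['pixels'][150:300,140:340,::-1]
cv2.imwrite('pics/m1.png',cv2.resize(np.hstack([a,b]),(800,300),interpolation=cv2.INTER_CUBIC))
E
```

```text
t13.4 tcp [522.8 -10.6 407.4] yaw 3.7 z [-0.035  0.636 -0.771] q [-0.19  0.33  1.85  0.71  1.26 -0.59] F [0.  0.  0.1] w 43.7 g 0.0
```

View pics/m1.png

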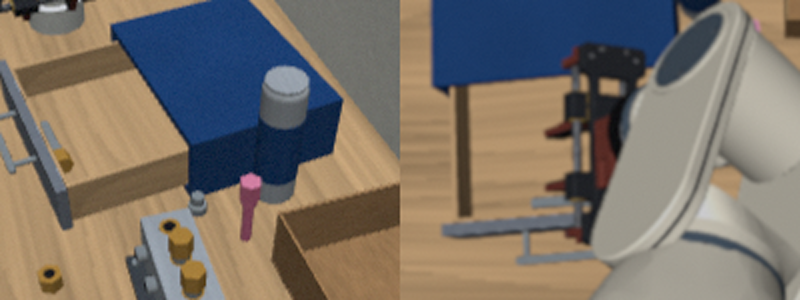

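Spindle 1 lies flat in the drawer by its front, at (60,145) in the left half. Next is spindle 2.

Call:
step_arm([
  [[0.14, -0.3, 0, -0.99, -0.06, 0, 0.5], [0.14, -0.3, 0, -0.99, -0.06, 0, 0.5], [0.14, -0.3, 0, -0.99, -0.06, 0, 0.5], [0.14, -0.3, 0, -0.99, -0.06, 0, 0.5], [0.14, -0.3, 0, -0.99, -0.06, 0, 0.5]],
])

```text
t: 14.15
ee_pos: [557.6, -85.7, 403.6]
orientation: [-1.963, -2.092, -0.343]
ft_force: [-0.5, 0.0, -0.1]
width: 44.1
grasp_force: 0.0
```

Call:
step_arm([
  [[0.13, -0.3, 0, -0.99, -0.06, 0, 0.5], [0.13, -0.3, 0, -0.99, -0.06, 0, 0.5], [0.13, -0.3, 0, -0.99, -0.06, 0, 0.5], [0.13, -0.3, 0, -0.99, -0.06, 0, 0.5], [0.13, -0.28, 0, -0.99, -0.06, 0, 0.5]],
])

```text
t: 14.78
ee_pos: [590.1, -159.7, 403.5]
orientation: [-2.148, -2.29, 0.002]
ft_force: [0.4, -0.2, 0.7]
width: 44.3
grasp_force: 0.0
```

Call:
step_arm([
  [[0, 0, 0, 0, 0, 0.9, 0.5], [0, 0, -0.2, 0, 0, 0.9, 0.5], [0, 0, -0.5, 0, 0, 0.6, 0.5], [0, 0, -0.5, 0, 0, 0, 0.5], [0, 0, 0, 0, 0, 0, 0.5]],
])

```text
t: 15.4
ee_pos: [589.4, -159.1, 341.8]
orientation: [-1.946, -2.458, 0.002]
ft_force: [-0.5, 0.2, 0.7]
width: 43.6
grasp_force: 0.0
```

```bash
python3 - <<'E'
from h import *
st()
E
```

```text
t15.4 tcp [ 589.4 -159.1  341.8] yaw 13.2 z [-0.006  0.003 -1.   ] q [-0.28  0.48  1.71  0.    0.96 -0.52] F [-0.5  0.2  0.7] w 43.6 g 0.0
```

Call:
step_arm([
  [[0, 0, -0.7, 0, 0, 0, 0.5], [0, 0, -0.56, 0, 0, 0, 0.5], [0, 0, 0, 0, 0, 0, 0.5], [0, 0, 0, 0, 0, 0, 0], [0, 0, 0, 0, 0, 0, 0]],
])

```text
t: 16.02
ee_pos: [591.2, -159.8, 282.4]
orientation: [1.949, 2.462, 0.002]
ft_force: [0.0, 0.0, -0.2]
width: 27.3
grasp_force: 0.0
```

Call:
step_arm([
  [[0, 0, 0, 0, 0, 0, 0], [0, 0, 0, 0, 0, 0, 0], [0, 0, 0.1, 0, 0, 0, 0], [0, 0, 0.3, 0, 0, 0, 0], [0, 0, 0.4, 0, 0, 0, 0]],
])

```text
t: 16.65
ee_pos: [590.6, -159.6, 321.6]
orientation: [-1.95, -2.462, -0.0]
ft_force: [2.4, -0.4, -2.5]
width: 23.8
grasp_force: 30.0
```

Call:
step_arm([
  [[0, 0, 0.8, 0, 0, 0, 0], [0, 0, 0.8, 0, 0, -1, 0], [0, 0.3, 0, 0, 0, -1, 0], [-0.08, 0.27, 0, 0.99, 0.09, 0, 0], [-0.08, 0.27, 0, 0.99, 0.09, 0, 0]],
])

```text
t: 17.27
ee_pos: [582.1, -117.0, 402.2]
orientation: [-2.044, -2.242, -0.145]
ft_force: [0.2, -0.3, -2.2]
width: 24.1
grasp_force: 30.0
```

Call:
step_arm([
  [[-0.08, 0.27, 0, 0.99, 0.09, 0, 0], [-0.08, 0.27, 0, 0.99, 0.09, 0, 0], [-0.08, 0.27, 0, 0.99, 0.09, 0, 0], [-0.08, 0.27, 0, 0.99, 0.09, 0, 0], [-0.08, 0.27, 0, 0.99, 0.09, 0, 0]],
])

```text
t: 17.9
ee_pos: [562.2, -49.7, 402.0]
orientation: [-1.848, -2.028, -0.462]
ft_force: [-0.2, -0.3, -2.7]
width: 23.8
grasp_force: 30.0
```

Call:
step_arm([
  [[-0.08, 0.27, 0, 0.99, 0.09, 0, 0], [-0.08, 0.27, 0, 0.99, 0.09, 0, 0], [-0.08, 0.27, 0, 0.99, 0.09, 0, 0], [0, 0.25, 0, 0.99, 0.09, 0, 0], [0, 0, -0.9, 0, 0, 0, 0]],
])

```text
t: 18.52
ee_pos: [551.6, 3.2, 359.1]
orientation: [-1.679, -1.849, -0.683]
ft_force: [0.4, -0.1, -3.6]
width: 23.4
grasp_force: 30.0
```

Call:
step_arm([
  [[0, 0, -0.9, 0, 0, 0, 0], [0, 0, -0.9, 0, 0, 0, 0], [0, 0, -0.6, 0, 0, 0, 0], [0, 0, -0.1, 0, 0, 0, 0], [0, 0, 0, 0, 0, 0, 0]],
])

```text
t: 19.15
ee_pos: [551.1, 2.8, 231.8]
orientation: [-1.68, -1.843, -0.677]
ft_force: [-0.0, 0.1, -1.9]
width: 24.1
grasp_force: 30.0
```

```bash
python3 - <<'E'
from h import *
o,R=st();print('grasp',o['ee_pos']+163*R[:,2],'foot',o['ee_pos']+255*R[:,2])
E
```

```text
t19.1 tcp [551.1   2.8 231.8] yaw 5.3 z [-0.062  0.689 -0.722] q [-0.17  0.65  1.86  0.86  1.08 -0.87] F [-0.   0.1 -1.9] w 24.1 g 30.0
grasp [540.97778565 115.19475592 114.15750676] foot [535.26791752 178.61107663  47.75142517]
```

Down another 17 mm, then release and go back to spindle 3 at (587.4, −206.3), yaw 11.

Call:
step_arm([
  [[0, 0, -0.34, 0, 0, 0, 0], [0, 0, 0, 0, 0, 0, 0], [0, 0, 0, 0, 0, 0, 0.5], [0, 0, 0, 0, 0, 0, 0.5], [0, 0, 0, 0, 0, 0, 0.5]],
])

```text
t: 19.77
ee_pos: [550.7, 2.9, 214.0]
orientation: [-1.681, -1.843, -0.677]
ft_force: [-0.2, 0.0, -0.2]
width: 43.7
grasp_force: 0.0
```

Call:
step_arm([
  [[0, 0, 0.5, 0, 0, 0, 0.5], [0, 0, 0.9, 0, 0, 0, 0.5], [0, 0, 0.9, 0, 0, 0, 0.5], [0, 0, 0.9, 0, 0, 0, 0.5], [0, 0, 0.5, 0, 0, 0, 0.5]],
])

```text
t: 20.4
ee_pos: [550.8, 2.8, 401.1]
orientation: [-1.681, -1.845, -0.679]
ft_force: [-0.4, 0.8, -1.0]
width: 44.0
grasp_force: 0.0
```

Call:
step_arm([
  [[0.07, -0.38, 0, -0.99, -0.09, 0, 0.5], [0.07, -0.38, 0, -0.99, -0.09, 0, 0.5], [0.07, -0.38, 0, -0.99, -0.09, 0, 0.5], [0.07, -0.38, 0, -0.99, -0.09, 0, 0.5], [0.07, -0.38, 0, -0.99, -0.09, 0, 0.5]],
])

```text
t: 21.02
ee_pos: [568.0, -92.7, 397.9]
orientation: [-1.892, -2.074, -0.398]
ft_force: [-0.2, 0.2, -0.2]
width: 43.9
grasp_force: 0.0
```

Call:
step_arm([
  [[0.07, -0.38, 0, -0.99, -0.09, 0, 0.5], [0.07, -0.38, 0, -0.99, -0.09, 0, 0.5], [0.07, -0.38, 0, -0.99, -0.09, 0, 0.5], [0.07, -0.38, 0, -0.99, -0.09, 0, 0.5], [0.07, -0.38, 0, -0.99, -0.09, 0, 0.5]],
])

```text
t: 21.65
ee_pos: [585.5, -187.7, 397.8]
orientation: [-2.082, -2.282, -0.07]
ft_force: [1.0, 0.3, -0.4]
width: 44.0
grasp_force: 0.0
```

Call:
step_arm([
  [[0.02, -0.38, 0, -0.99, -0.09, 0, 0.5], [0, 0, 0, 0, 0, 0.9, 0.5], [0, 0, -0.2, 0, 0, 0.5, 0.5], [0, 0, -0.6, 0, 0, 0, 0.5], [0, 0, 0, 0, 0, 0, 0.5]],
])

```text
t: 22.28
ee_pos: [585.6, -205.6, 355.7]
orientation: [-1.997, -2.417, 0.002]
ft_force: [0.4, 0.5, -0.0]
width: 43.8
grasp_force: 0.0
```

```bash
python3 - <<'E'
from h import *
o,R=st();grab('side');grab('wrist');a=load('side')['pixels'][90:300,230:430,::-1];b=load('wrist')['pixels'][:,:400,::-1]
cv2.imwrite('pics/m2.png',np.hstack([cv2.resize(a,(400,420),interpolation=cv2.INTER_CUBIC),cv2.resize(b,(400,420))]))
E
```

```text
t22.3 tcp [ 585.6 -205.6  355.7] yaw 10.9 z [-0.006  0.003 -1.   ] q [-0.36  0.48  1.67  0.    1.   -0.55] F [ 0.4  0.5 -0. ] w 43.8 g 0.0
```

View pics/m2.png

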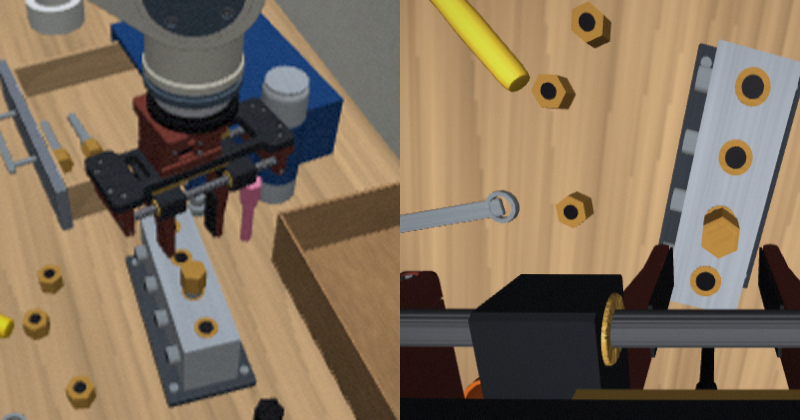

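Spindles 1 and 2 lie in the drawer at (62,155) and (90,140). Spindle 3 stands at the expected place, and nut 2 has been knocked towards nut 1, so I'll measure it again later.

Call:
step_arm([
  [[0.03, 0, -0.8, 0, 0, 0, 0.5], [0, 0, -0.74, 0, 0, 0, 0.5], [0, 0, 0, 0, 0, 0, 0.5], [0, 0, 0, 0, 0, 0, 0], [0, 0, 0, 0, 0, 0, 0]],
])

```text
t: 23.0
ee_pos: [588.9, -206.4, 283.7]
orientation: [2.0, 2.42, 0.002]
ft_force: [0.2, 0.7, -0.3]
width: 27.5
grasp_force: 0.0
```

Call:
step_arm([
  [[0, 0, 0, 0, 0, 0, 0], [0, 0, 0, 0, 0, 0, 0], [0, 0, 0.1, 0, 0, 0, 0], [0, 0, 0.3, 0, 0, 0, 0], [0, 0, 0.4, 0, 0, 0, 0]],
])

```text
t: 23.62
ee_pos: [588.1, -206.2, 322.7]
orientation: [-2.001, -2.421, -0.001]
ft_force: [0.6, -0.4, -1.5]
width: 24.3
grasp_force: 30.0
```

Call:
step_arm([
  [[0, 0, 0.8, 0, 0, 0, 0], [0, 0, 0.8, 0, 0, -0.7, 0], [0, 0.28, 0, 0, 0, -0.7, 0], [-0.02, 0.36, 0, 0.99, 0.09, 0, 0], [-0.02, 0.36, 0, 0.99, 0.09, 0, 0]],
])

```text
t: 24.25
ee_pos: [585.8, -155.4, 403.3]
orientation: [-2.044, -2.242, -0.146]
ft_force: [-0.2, 0.3, -1.4]
width: 24.0
grasp_force: 30.0
```

Call:
step_arm([
  [[-0.02, 0.36, 0, 0.99, 0.09, 0, 0], [-0.02, 0.36, 0, 0.99, 0.09, 0, 0], [-0.02, 0.36, 0, 0.99, 0.09, 0, 0], [-0.02, 0.36, 0, 0.99, 0.09, 0, 0], [-0.02, 0.36, 0, 0.99, 0.09, 0, 0]],
])

```text
t: 24.88
ee_pos: [580.9, -65.5, 403.1]
orientation: [-1.848, -2.029, -0.462]
ft_force: [0.4, 0.9, -1.7]
width: 23.9
grasp_force: 30.0
```

Call:
step_arm([
  [[-0.02, 0.36, 0, 0.99, 0.09, 0, 0], [-0.02, 0.36, 0, 0.99, 0.09, 0, 0], [-0.02, 0.36, 0, 0.99, 0.09, 0, 0], [0, 0.36, 0, 0.99, 0.09, 0, 0], [0, 0, -0.9, 0, 0, 0, 0]],
])

```text
t: 25.5
ee_pos: [579.2, 6.6, 360.3]
orientation: [-1.678, -1.849, -0.684]
ft_force: [0.3, -1.0, -2.0]
width: 24.4
grasp_force: 30.0
```

Call:
step_arm([
  [[0, 0, -0.9, 0, 0, 0, 0], [0, 0, -0.9, 0, 0, 0, 0], [0, 0, -0.6, 0, 0, 0, 0], [0, 0, -0.1, 0, 0, 0, 0], [0, 0, 0, 0, 0, 0, 0]],
])

```text
t: 26.12
ee_pos: [578.6, 5.8, 232.8]
orientation: [-1.68, -1.843, -0.677]
ft_force: [0.4, -0.8, -2.3]
width: 24.2
grasp_force: 30.0
```

```bash
python3 - <<'E'
from h import *
o,R=st();print('grasp',o['ee_pos']+163*R[:,2],'foot',o['ee_pos']+255*R[:,2])
E
```

```text
t26.1 tcp [578.6   5.8 232.8] yaw 5.3 z [-0.062  0.689 -0.722] q [-0.16  0.67  1.8   0.86  1.09 -0.83] F [ 0.4 -0.8 -2.3] w 24.2 g 30.0
grasp [568.49520713 118.20105587 115.18581918] foot [562.78978462 181.61575149  48.7778036 ]
```

Call:
step_arm([
  [[0, 0, -0.36, 0, 0, 0, 0], [0, 0, 0, 0, 0, 0, 0], [0, 0, 0, 0, 0, 0, 0.5], [0, 0, 0, 0, 0, 0, 0.5], [0, 0, 0, 0, 0, 0, 0.5]],
])

```text
t: 26.75
ee_pos: [578.2, 5.9, 213.9]
orientation: [-1.681, -1.843, -0.677]
ft_force: [-0.9, 0.1, 0.3]
width: 43.6
grasp_force: 0.0
```

Call:
step_arm([
  [[0, 0, 0.5, 0, 0, 0, 0.5], [0, 0, 0.9, 0, 0, 0, 0.5], [0, 0, 0.9, 0, 0, 0, 0.5], [0, 0, 0.9, 0, 0, 0, 0.5], [0, 0, 0.6, 0, 0, 0, 0.5]],
])

```text
t: 27.38
ee_pos: [578.2, 5.9, 406.1]
orientation: [-1.681, -1.844, -0.678]
ft_force: [0.9, 0.0, 0.1]
width: 44.0
grasp_force: 0.0
```

Call:
step_arm([
  [[-0.14, -0.43, 0, -0.99, -0.09, 0, 0.5], [-0.14, -0.43, 0, -0.99, -0.09, 0, 0.5], [-0.14, -0.43, 0, -0.99, -0.09, 0, 0.5], [-0.14, -0.43, 0, -0.99, -0.09, 0, 0.5], [-0.14, -0.43, 0, -0.99, -0.09, 0, 0.5]],
])

```text
t: 28.0
ee_pos: [542.7, -102.3, 403.8]
orientation: [-1.893, -2.075, -0.399]
ft_force: [0.1, -1.1, 0.7]
width: 44.0
grasp_force: 0.0
```

Call:
step_arm([
  [[-0.14, -0.43, 0, -0.99, -0.09, 0, 0.5], [-0.14, -0.43, 0, -0.99, -0.09, 0, 0.5], [-0.14, -0.43, 0, -0.99, -0.09, 0, 0.5], [-0.14, -0.43, 0, -0.99, -0.09, 0, 0.5], [-0.14, -0.43, 0, -0.99, -0.09, 0, 0.5]],
])

```text
t: 28.62
ee_pos: [507.7, -209.8, 403.9]
orientation: [-2.083, -2.283, -0.071]
ft_force: [0.1, -0.2, 0.8]
width: 44.0
grasp_force: 0.0
```

Call:
step_arm([
  [[-0.14, -0.43, 0, -0.99, -0.09, 0, 0.5], [0, 0, 0, 0, 0, 0, 0.5], [0, 0, 0, 0, 0, 0, 0.5], [0, 0, 0, 0, 0, 0, 0.5], [0, 0, 0, 0, 0, 0, 0.5]],
])

```text
t: 29.25
ee_pos: [501.3, -230.2, 403.6]
orientation: [-2.116, -2.321, -0.001]
ft_force: [-0.2, 0.4, 0.7]
width: 44.2
grasp_force: 0.0
```

```bash
python3 - <<'E'
from h import *
o,R=st();d=grab('side');grab('wrist');t=grab('top')
im=load('wrist')['pixels'];hsv=cv2.cvtColor(im,cv2.COLOR_RGB2HSV)
b=im[0:265,60:430,::-1];a=t['pixels'][150:290,140:300,::-1]
cv2.imwrite('pics/m3.png',np.hstack([cv2.resize(a,(350,306),interpolation=cv2.INTER_CUBIC),cv2.resize(b,(428,306),interpolation=cv2.INTER_CUBIC)]))
E
```

```text
t29.2 tcp [ 501.3 -230.2  403.6] yaw 5.3 z [-0.     0.001 -1.   ] q [-0.45  0.32  1.79  0.    1.03 -0.55] F [-0.2  0.4  0.7] w 44.2 g 0.0
```

View pics/m3.png

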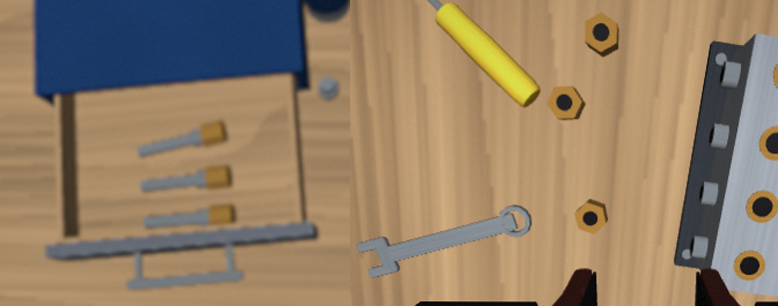

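All three spindles lie flat in the open drawer. On the bench, nut 1 is at wrist pixel (277,28), nut 2 (moved) at (245,88) and nut 3 at (268,189). I'll fit their hexagons numerically.

```bash
cat >> h.py <<'E'
from scipy.optimize import minimize
def hexfit(d,u,v):
    hsv=cv2.cvtColor(d['pixels'],cv2.COLOR_RGB2HSV).astype(float)
    m=((hsv[...,1]>130)&(hsv[...,2]>120)&(hsv[...,0]<30)).astype(np.float32)
    c0=atz(d,u,v,22)[:2]
    m[max(0,v-8):v+9,u-8:u+9]=1
    S=8;y0,x0=max(0,v-35),max(0,u-35);M=cv2.resize(m[y0:v+35,x0:u+35],None,fx=S/2,fy=S/2)
    def poly(p): return np.array([(proj(d,[p[0]+15.6*np.cos(p[2]+k*np.pi/3),p[1]+15.6*np.sin(p[2]+k*np.pi/3),22])-[x0,y0])*S/2 for k in range(6)])
    def cost(p):
        P=np.zeros_like(M);cv2.fillPoly(P,[poly(p).astype(np.int32)],1);return np.abs(P-M).mean()
    best=min((cost((c0[0]+a,c0[1]+b,t)),c0[0]+a,c0[1]+b,t) for a in range(-4,5,2) for b in range(-4,5,2) for t in np.radians(range(0,60,4)))
    r=minimize(cost,best[1:],method='Nelder-Mead',options=dict(initial_simplex=[best[1:]]+[np.array(best[1:])+e for e in np.diag([1.5,1.5,.05])]))
    print('nut',r.x[:2].round(1),'flat normal mod60 %.1f'%((np.degrees(r.x[2])+30)%60),'cost %.3f'%r.fun,'mask %.3f hex %.3f'%(M.mean(),cv2.contourArea(poly(r.x).astype(np.float32))/M.size))
E
python3 - <<'E'
from h import *
d=load('wrist')
for p in [(277,28),(245,88),(268,189)]: print(atz(d,*p,22).round(1));hexfit(d,*p)
E
```

```text
[448.8 -81.4  22. ]
nut [448.8 -81.5] flat normal mod60 2.3 cost 0.008 mask 0.164 hex 0.163
[ 420.  -140.3   22. ]
nut [ 420.4 -141.2] flat normal mod60 39.0 cost 0.049 mask 0.174 hex 0.130
[ 449.5 -243.    22. ]
nut [ 449.2 -242.9] flat normal mod60 15.6 cost 0.006 mask 0.107 hex 0.106
```

Call:
step_arm([
  [[-0.52, -0.13, -0.3, 0, 0, 0.86, 0.45], [-0.52, -0.13, -0.6, 0, 0, 0.86, 0.45], [0, 0, -0.9, 0, 0, 0.86, 0.45], [0, 0, -0.9, 0, 0, 0, 0.45], [0, 0, -0.9, 0, 0, 0, 0.45]],
])

```text
t: 30.02
ee_pos: [449.3, -243.7, 222.6]
orientation: [1.9, 2.501, 0.001]
ft_force: [0.3, -0.6, 0.4]
width: 39.5
grasp_force: 0.0
```

Call:
step_arm([
  [[0, 0, -0.5, 0, 0, 0, 0.45], [0, 0, -0.22, 0, 0, 0, 0.45], [0, 0, 0, 0, 0, 0, 0.45], [0, 0, 0, 0, 0, 0, 0], [0, 0, 0, 0, 0, 0, 0]],
])

```text
t: 30.65
ee_pos: [449.6, -243.9, 188.8]
orientation: [1.899, 2.501, 0.001]
ft_force: [0.7, -1.1, 2.9]
width: 26.9
grasp_force: 30.0
```

Call:
step_arm([
  [[0, 0, 0, 0, 0, 0, 0], [0, 0, 0, 0, 0, 0, 0], [0, 0, 0.2, 0, 0, 0, 0], [0, 0, 0.9, 0, 0, 0, 0], [0, 0, 0.9, 0, 0, 0, 0]],
])

```text
t: 31.28
ee_pos: [448.8, -243.5, 289.0]
orientation: [-1.899, -2.501, -0.001]
ft_force: [0.2, -0.0, -0.2]
width: 26.7
grasp_force: 30.0
```

Call:
step_arm([
  [[0, 0, 0.8, 0, 0, 0, 0], [0.26, 0.97, 0, 0, 0, 0, 0], [0.26, 0.97, 0, 0, 0, 0, 0], [0.26, 0.97, 0, 0, 0, 0, 0], [0.26, 0.97, 0, 0, 0, 0, 0]],
])

```text
t: 31.9
ee_pos: [501.1, -48.1, 328.4]
orientation: [1.9, 2.502, 0.001]
ft_force: [0.5, -0.4, -0.4]
width: 26.7
grasp_force: 30.0
```

Call:
step_arm([
  [[0.26, 0.97, 0, 0, 0, 0, 0], [0.28, 0.98, 0, 0, 0, 0, 0], [0, 0, -0.8, 0, 0, 0, 0], [0, 0, -0.8, 0, 0, 0, 0], [0, 0, -0.4, 0, 0, 0, 0]],
])

```text
t: 32.52
ee_pos: [527.3, 48.1, 226.3]
orientation: [-1.898, -2.501, 0.002]
ft_force: [0.7, 0.6, -0.9]
width: 26.8
grasp_force: 30.0
```

Call:
step_arm([
  [[0, 0, -0.26, 0, 0, 0, 0], [0, 0, 0, 0, 0, 0, 0], [0, 0, 0, 0, 0, 0, 0.45], [0, 0, 0, 0, 0, 0, 0.45], [0, 0, 0, 0, 0, 0, 0.45]],
])

```text
t: 33.15
ee_pos: [528.4, 47.8, 215.4]
orientation: [1.9, 2.502, 0.002]
ft_force: [0.4, -0.4, 0.0]
width: 39.3
grasp_force: 0.0
```

Call:
step_arm([
  [[0, 0, 0.8, 0, 0, 0, 0.45], [0, 0, 0.9, 0, 0, 0, 0.45], [0, 0, 0.9, 0, 0, 0, 0.45], [0, 0, 0.9, 0, 0, 0, 0.45], [0, -0.5, 0.3, 0, 0, -1, 0.45]],
])

```text
t: 33.78
ee_pos: [528.7, 23.4, 408.2]
orientation: [1.983, 2.432, 0.007]
ft_force: [-0.1, -0.5, 0.3]
width: 39.5
grasp_force: 0.0
```

Call:
step_arm([
  [[-0.53, -0.7, 0, 0, 0, -0.8, 0.45], [-0.53, -0.7, -0.3, 0, 0, -0.8, 0.45], [-0.54, -0.7, -0.6, 0, 0, -0.7, 0.45], [0, 0, -0.9, 0, 0, 0, 0.45], [0, 0, -0.9, 0, 0, 0, 0.45]],
])

```text
t: 34.4
ee_pos: [448.0, -82.8, 269.4]
orientation: [2.175, 2.264, 0.003]
ft_force: [0.9, -0.1, 0.6]
width: 39.7
grasp_force: 0.0
```

```bash
python3 - <<'E'
from h import *
o,R=st();t=grab('top');s=grab('side')
for P in [(448.8,-81.5),(420.4,-141.2)]:
  for d in (t,s):print(proj(d,[*P,22]).round(0),end=' ')
cv2.imwrite('pics/m4.png',cv2.resize(np.hstack([s['pixels'][90:300,190:390,::-1],t['pixels'][150:360,200:400,::-1]]),(800,420),interpolation=cv2.INTER_CUBIC))
E
```

```text
t34.4 tcp [448.  -82.8 269.4] yaw 2.3 z [ 0.002  0.    -1.   ] q [-0.21  0.41  2.08  0.    0.65 -0.25] F [ 0.9 -0.1  0.6] w 39.7 g 0.0
[313. 271.] [255. 227.] [337. 283.] [248. 250.]
```

View pics/m4.png

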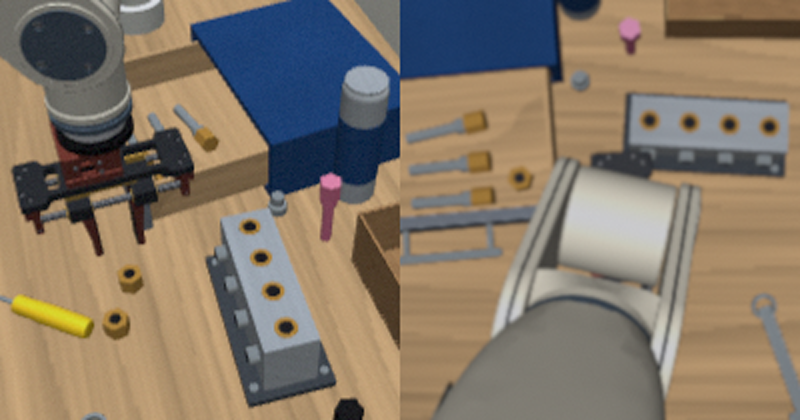

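Nut 3 is in the drawer. Nuts 1 and 2 match their projections, (255,228) and (248,250) in the side view. I'll go down on nut 1.

Call:
step_arm([
  [[0, 0.02, -0.8, 0, 0, 0, 0.45], [0, 0, -0.6, 0, 0, 0, 0.45], [0, 0, -0.24, 0, 0, 0, 0.45], [0, 0, 0, 0, 0, 0, 0.45], [0, 0, 0, 0, 0, 0, 0]],
])

```text
t: 35.12
ee_pos: [448.8, -81.2, 189.0]
orientation: [2.174, 2.266, 0.003]
ft_force: [-0.1, -0.3, -1.0]
width: 33.0
grasp_force: 0.0
```

Call:
step_arm([
  [[0, 0, 0, 0, 0, 0, 0], [0, 0, 0, 0, 0, 0, 0], [0, 0, 0, 0, 0, 0, 0], [0, 0, 0.2, 0, 0, 0, 0], [0, 0, 0.9, 0, 0, 0, 0]],
])

```text
t: 35.75
ee_pos: [447.3, -81.0, 242.3]
orientation: [-2.172, -2.264, 0.003]
ft_force: [0.4, -0.2, -1.1]
width: 27.0
grasp_force: 30.0
```

Call:
step_arm([
  [[0, 0, 0.9, 0, 0, 0, 0], [0, 0, 0.9, 0, 0, 0, 0], [0.93, 0.9, 0, 0, 0, 0, 0], [0.93, 0.9, 0, 0, 0, 0, 0], [0.93, 0.9, 0, 0, 0, 0, 0]],
])

```text
t: 36.38
ee_pos: [583.8, 50.6, 334.0]
orientation: [2.175, 2.266, 0.002]
ft_force: [1.1, -0.7, -1.0]
width: 26.7
grasp_force: 30.0
```

Call:
step_arm([
  [[0, 0, 0, 0, 0, 0, 0], [0, 0, -0.8, 0, 0, 0, 0], [0, 0, -0.8, 0, 0, 0, 0], [0, 0, -0.5, 0, 0, 0, 0], [0, 0, -0.22, 0, 0, 0, 0]],
])

```text
t: 37.0
ee_pos: [581.6, 48.5, 215.7]
orientation: [-2.174, -2.265, 0.003]
ft_force: [-0.2, 0.5, -1.1]
width: 26.9
grasp_force: 30.0
```

Call:
step_arm([
  [[0, 0, 0, 0, 0, 0, 0], [0, 0, 0, 0, 0, 0, 0.42], [0, 0, 0, 0, 0, 0, 0.42], [0, 0, 0, 0, 0, 0, 0.42], [0, 0, 0.6, 0, 0, 0, 0.42]],
])

```text
t: 37.62
ee_pos: [582.0, 49.2, 245.6]
orientation: [-2.173, -2.265, 0.004]
ft_force: [-1.1, 0.8, 0.1]
width: 36.9
grasp_force: 0.0
```

Call:
step_arm([
  [[0, 0, 0.9, 0, 0, 0, 0.42], [0, 0, 0.9, 0, 0, 0, 0.45], [0, 0, 0.8, 0, 0, 0, 0.45], [-0.6, -0.8, 0, 0, 0, 1, 0.45], [-0.6, -0.8, 0, 0, 0, 1, 0.45]],
])

```text
t: 38.25
ee_pos: [522.2, -31.2, 377.7]
orientation: [2.006, 2.416, 0.002]
ft_force: [0.5, -0.3, 0.7]
width: 39.7
grasp_force: 0.0
```

Call:
step_arm([
  [[-0.3, -0.85, 0, 0, 0, 1, 0.45], [-0.3, -0.85, 0, 0, 0, 1, 0.45], [-0.3, -0.85, 0, 0, 0, 1, 0.45], [-0.3, -0.85, 0, 0, 0, 1, 0.45], [0, 0, 0, 0, 0, 0, 0.45]],
])

```text
t: 38.88
ee_pos: [462.0, -202.8, 377.1]
orientation: [1.661, 2.667, 0.0]
ft_force: [-0.3, -0.1, -0.0]
width: 39.6
grasp_force: 0.0
```

```bash
python3 - <<'E'
from h import *
o,R=st();d=grab('wrist');u,v=proj(d,[420.4,-141.2,22]);print(u,v)
hexfit(d,int(round(u)),int(round(v)))
u,v=int(u),int(v);t=grab('top')
a=d['pixels'][max(0,v-60):v+60,u-80:u+80,::-1];b=t['pixels'][150:270,140:300,::-1]
cv2.imwrite('pics/m5.png',cv2.resize(np.hstack([cv2.resize(a,(160,120)),b]),(800,300),interpolation=cv2.INTER_CUBIC))
E
```

```text
t38.9 tcp [ 462.  -202.8  377.1] yaw 26.2 z [ 0.  0. -1.] q [-0.44  0.28  1.92  0.    0.94 -0.89] F [-0.3 -0.1 -0. ] w 39.6 g 0.0
305.8881519390756 111.16466781093696
nut [ 420.5 -140.7] flat normal mod60 38.3 cost 0.053 mask 0.190 hex 0.146
```

View pics/m5.png

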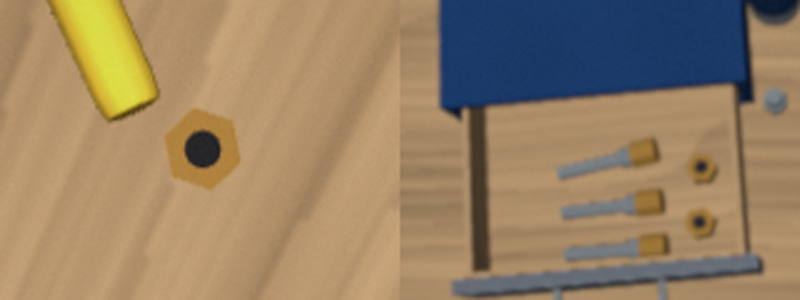

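Both nuts lie right of the spindles in the drawer. Nut 2's flats sit at 38° and the finger path is clear of the screwdriver. I'll pick it up.

Call:
step_arm([
  [[-0.42, 0.62, 0, 0, 0, 1, 0.45], [-0.41, 0.62, -0.3, 0, 0, 1, 0.45], [0, 0, -0.8, 0, 0, 1, 0.45], [0, 0, -0.9, 0, 0, 0, 0.45], [0, 0, -0.9, 0, 0, 0, 0.45]],
])

```text
t: 39.6
ee_pos: [422.0, -137.4, 230.9]
orientation: [1.365, 2.828, 0.001]
ft_force: [1.0, -0.1, -0.4]
width: 39.5
grasp_force: 0.0
```

Call:
step_arm([
  [[0, 0, -0.6, 0, 0, 0, 0.45], [0, 0, -0.3, 0, 0, 0, 0.45], [0, 0, 0, 0, 0, 0, 0.45], [0, 0, 0, 0, 0, 0, 0], [0, 0, 0, 0, 0, 0, 0]],
])

```text
t: 40.22
ee_pos: [421.9, -138.8, 187.8]
orientation: [1.367, 2.827, 0.001]
ft_force: [-0.4, 0.9, 2.7]
width: 26.9
grasp_force: 30.0
```

Call:
step_arm([
  [[0, 0, 0, 0, 0, 0, 0], [0, 0, 0, 0, 0, 0, 0], [0, 0, 0.2, 0, 0, 0, 0], [0, 0, 0.9, 0, 0, 0, 0], [0, 0, 0.9, 0, 0, 0, 0]],
])

```text
t: 40.85
ee_pos: [421.0, -138.7, 288.1]
orientation: [-1.368, -2.827, -0.0]
ft_force: [0.4, 0.5, -0.0]
width: 26.7
grasp_force: 30.0
```

Call:
step_arm([
  [[0, 0, 0.9, 0, 0, 0, 0], [0.28, 0.93, 0, 0, 0, -1, 0], [0.28, 0.93, 0, 0, 0, -1, 0], [0.28, 0.93, 0, 0, 0, -1, 0], [0.28, 0.93, 0, 0, 0, -1, 0]],
])

```text
t: 41.48
ee_pos: [477.4, 48.6, 332.5]
orientation: [1.751, 2.608, 0.001]
ft_force: [0.1, -0.2, -0.6]
width: 26.6
grasp_force: 30.0
```

Call:
step_arm([
  [[0.28, 0.93, 0, 0, 0, -1, 0], [0.28, 0.93, 0, 0, 0, -1, 0], [0.28, 0.93, 0, 0, 0, -1, 0], [0.28, 0.93, 0, 0, 0, -1, 0], [0, 0, -0.7, 0, 0, 0, 0]],
])

```text
t: 42.1
ee_pos: [535.2, 236.6, 299.5]
orientation: [2.09, 2.342, 0.013]
ft_force: [-0.2, 0.5, -1.0]
width: 26.7
grasp_force: 30.0
```

Call:
step_arm([
  [[0, 0, -0.8, 0, 0, 0, 0], [0, 0, -0.6, 0, 0, 0, 0], [0, 0, -0.26, 0, 0, 0, 0], [0, 0, 0, 0, 0, 0, 0], [0, 0, 0, 0, 0, 0, 0.42]],
])

```text
t: 42.72
ee_pos: [534.0, 233.4, 215.0]
orientation: [2.094, 2.341, 0.004]
ft_force: [0.8, -0.3, 0.6]
width: 33.7
grasp_force: 0.0
```

Call:
step_arm([
  [[0, 0, 0, 0, 0, 0, 0.42], [0, 0, 0, 0, 0, 0, 0.42], [0, 0, 0.8, 0, 0, 0, 0.42], [0, 0, 0.9, 0, 0, 0, 0.42], [0, 0, 0.9, 0, 0, 0, 0.42]],
])

```text
t: 43.35
ee_pos: [533.2, 233.2, 345.3]
orientation: [-2.094, -2.341, -0.001]
ft_force: [-0.1, -0.2, 0.2]
width: 36.5
grasp_force: 0.0
```

```bash
python3 - <<'E'
from h import *
st()
E
```

```text
t43.4 tcp [533.2 233.2 345.3] yaw 6.4 z [ 0.     0.001 -1.   ] q [0.39 0.44 1.77 0.   0.94 0.28] F [-0.1 -0.2  0.2] w 36.5 g 0.0
```

Call:
step_arm([
  [[-0.75, -0.54, 0, 0, 0, 0, 0], [-0.75, -0.54, 0, 0, 0, -0.2, 0], [-0.75, -0.54, 0, 0, 0, 0, 0], [-0.75, -0.54, 0, 0, 0, 0, 0], [0, 0, 0, 0, 0, 0, 0]],
])

```text
t: 43.98
ee_pos: [380.8, 123.9, 343.7]
orientation: [-2.111, -2.325, 0.002]
ft_force: [0.3, -0.8, 0.2]
width: 0.6
grasp_force: 0.0
```

Call:
step_arm([
  [[0, 0, -0.6, 0, 0, 0, 0], [0, 0, -0.8, 0, 0, 0, 0], [0, 0, -0.8, 0, 0, 0, 0], [0, 0, -0.2, 0, 0, 0, 0], [0, 0, 0, 0, 0, 0, 0]],
])

```text
t: 44.6
ee_pos: [384.0, 125.6, 223.7]
orientation: [-2.11, -2.326, -0.0]
ft_force: [0.7, 0.2, 0.2]
width: 0.5
grasp_force: 0.0
```

```bash
python3 - <<'E'
from h import *
st();t=grab('top');s=grab('side')
cv2.imwrite('pics/m6.png',cv2.resize(np.hstack([s['pixels'][60:210,230:430,::-1],t['pixels'][140:290,140:340,::-1]]),(800,300),interpolation=cv2.INTER_CUBIC))
E
```

```text
t44.6 tcp [384.  125.6 223.7] yaw 5.6 z [-0.     0.001 -1.   ] q [0.29 0.46 2.2  0.   0.48 0.19] F [0.7 0.2 0.2] w 0.5 g 0.0
```

View pics/m6.png

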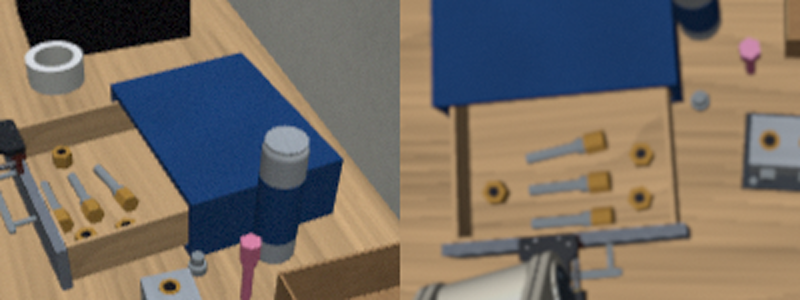

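All three spindles and all three nuts lie flat in the open drawer. I'll push it shut gently with closed fingers on the handle bar.

Call:
step_arm([
  [[0.3, 0.03, 0, 0, 0, 0, 0], [0.15, 0.015, 0, 0, 0, 0, 0], [0.15, 0.015, 0, 0, 0, 0, 0], [0.2, 0.02, 0, 0, 0, 0, 0], [0.25, 0.025, 0, 0, 0, 0, 0]],
])

```text
t: 45.32
ee_pos: [436.3, 130.5, 223.6]
orientation: [-2.11, -2.326, 0.0]
ft_force: [-0.9, -1.0, 0.3]
width: 0.5
grasp_force: 0.7
```

Call:
step_arm([
  [[0.3, 0.03, 0, 0, 0, 0, 0], [0.3, 0.03, 0, 0, 0, 0, 0], [0.3, 0.03, 0, 0, 0, 0, 0], [0.3, 0.03, 0, 0, 0, 0, 0], [0.3, 0.03, 0, 0, 0, 0, 0]],
])

```text
t: 45.95
ee_pos: [511.9, 138.1, 223.6]
orientation: [-2.11, -2.326, -0.001]
ft_force: [-1.7, -0.9, -1.2]
width: 0.5
grasp_force: 0.7
```

Call:
step_arm([
  [[0.3, 0.03, 0, 0, 0, 0, 0], [0.25, 0.025, 0, 0, 0, 0, 0], [0.2, 0.02, 0, 0, 0, 0, 0], [0.15, 0.015, 0, 0, 0, 0, 0], [0.1, 0.01, 0, 0, 0, 0, 0]],
])

```text
t: 46.58
ee_pos: [561.3, 143.1, 223.7]
orientation: [-2.11, -2.326, -0.001]
ft_force: [-1.6, 0.1, 0.3]
width: 0.3
grasp_force: 0.6
```

Call:
step_arm([
  [[0.1, 0.01, 0, 0, 0, 0, 0], [0.1, 0.01, 0, 0, 0, 0, 0], [0.08, 0.01, 0, 0, 0, 0, 0], [0.06, 0, 0, 0, 0, 0, 0], [0, 0, 0, 0, 0, 0, 0]],
])

```text
t: 47.2
ee_pos: [578.2, 144.5, 223.7]
orientation: [-2.111, -2.327, -0.002]
ft_force: [0.4, 0.1, -0.3]
width: 0.7
grasp_force: 0.0
```

Call:
step_arm([
  [[0.06, 0.005, 0, 0, 0, 0, 0], [0.06, 0.005, 0, 0, 0, 0, 0], [0.06, 0.005, 0, 0, 0, 0, 0], [0, 0, 0, 0, 0, 0, 0], [0, 0, 0, 0, 0, 0, 0]],
])

```text
t: 47.82
ee_pos: [582.5, 144.9, 222.9]
orientation: [-2.105, -2.32, 0.016]
ft_force: [-20.7, -0.3, 15.5]
width: 0.7
grasp_force: 10.4
```

```bash
python3 - <<'E'
from h import *
st();t=grab('top');s=grab('side')
E
```

```text
t47.8 tcp [582.5 144.9 222.9] yaw 5.6 z [-0.014 -0.002 -1.   ] q [0.22 0.64 1.77 0.   0.74 0.12] F [-20.7  -0.3  15.5] w 0.7 g 10.4
```

The drawer is hard against its shut stop at −20 N. I'll back off and lift away, then verify numerically.

Call:
step_arm([
  [[-0.4, -0.04, 0, 0, 0, 0, 0], [-0.6, -0.06, 0, 0, 0, 0, 0], [0, 0, 0.7, 0, 0, 0, 0], [0, 0, 0.9, 0, 0, 0, 0], [0, 0, 0.9, 0, 0, 0, 0]],
])

```text
t: 48.55
ee_pos: [536.9, 140.2, 350.0]
orientation: [-2.11, -2.327, -0.001]
ft_force: [0.5, 0.2, 0.5]
width: 0.7
grasp_force: 0.0
```

Call:
step_arm([
  [[-0.5, -0.9, 0, 0, 0, 0, 0], [-0.5, -0.9, 0, 0, 0, 0, 0], [-0.5, -0.9, 0, 0, 0, 0, 0], [0, -0.9, 0, 0, 0, 0, 0], [0, 0, 0, 0, 0, 0, 0]],
])

```text
t: 49.18
ee_pos: [461.8, -41.9, 349.1]
orientation: [2.115, 2.322, 0.002]
ft_force: [0.1, -0.2, -0.7]
width: 0.3
grasp_force: 0.0
```

```bash
python3 - <<'E'
from h import *
st();t=grab('top');s=grab('side')
cv2.imwrite('pics/m7.png',cv2.resize(np.hstack([s['pixels'][60:260,230:430,::-1],t['pixels'][90:290,140:340,::-1]]),(800,400),interpolation=cv2.INTER_CUBIC))
E
```

```text
t49.2 tcp [461.8 -41.9 349.1] yaw 5.4 z [ 0.001  0.    -1.   ] q [-0.12  0.27  2.02  0.    0.85 -0.21] F [ 0.1 -0.2 -0.7] w 0.3 g 0.0
```

View pics/m7.png

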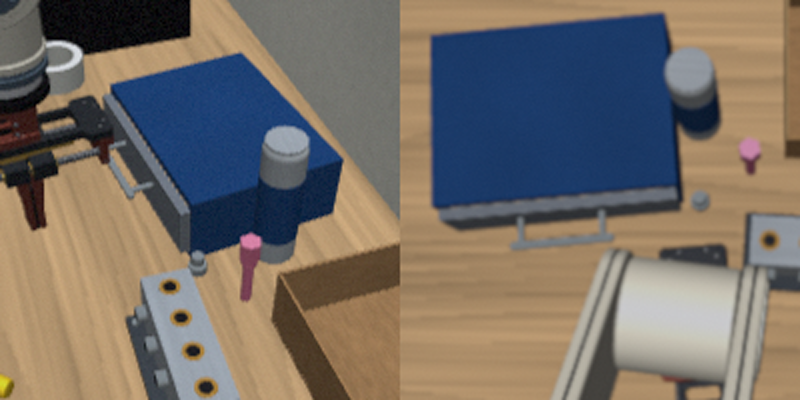

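```bash
python3 - <<'E'
from h import *
d=load('top');print(atz(d,196.5,212.3,62),atz(d,246,209,62))
print('before q~?',atz(d,196.2,222.5,62),atz(d,247.5,218,62))
print(ctrl.close_job())
E
```

```text
[589.31565685 209.01149501  62.        ] [598.49869635  85.50580279  62.        ]
before q~? [563.71654011 208.19297849  62.        ] [575.97896698  80.89736466  62.        ]
the job is handed in; nothing more can be done
None
```

I handed the job in: the drawer was pulled to its stop, the three spindles and three nuts were laid in it, and it was pushed shut against its stop. In the last images the block, can and pink look-alike are still standing; I haven't seen the judge's result.

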